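Unclip the button sample board and stand it on the display stand

ROBOT

A 6-joint arm with a two-finger parallel gripper is mounted at the origin on the work surface. World frame = base frame: x ahead of the robot, y to its left, z up, the work surface at z = 0. Lengths are in m, angles in rad, forces in N, time in s.
With the tool pointing down it reaches from about 0.3 to 0.75 m from the base axis. Payload 8.5 kg.
Tool frame: the origin (TCP) lies at the very end of the fingers, on their centre line; the grasp point (between the pads) lies 19 mm behind it; z points along the fingers, y is the line along which they close (so a half turn about z gives the same grasp; the last joint's range is limited). The gripper opens to 88 mm and grips with 3 to 60 N. Pads are 18 mm wide; open, the fingers measure 123 mm over their backs; the gripper's body (75 mm by 187 mm) begins 45 mm behind the grasp point.
Start: joints at [-1.406, 0.381, 1.297, -0, 1.464, -0.215], TCP at [0.204, -0.511, 0.239] pointing down, gripper open.
Joint ranges: [-3.11, 3.11], [-0.89, 2.33], [0.22, 2.48], [-1.42, 4.56], [0.17, 2.85], [-2.88, 2.88]. Speed limits (rad/s): [2.39, 2.39, 3.14, 3.14, 3.14, 3.14].

INTERFACE

Orientations are given as a rotation vector (axis times angle).
In Python, from bench import bot gives the robot as it stands. The module is installed in compiled form; this text tells all that it offers.
- The arm moves only by the shell command python3 -m inch 'ROWS' [OPENING]. ROWS is JSON, a list of rows, each an object with "dp": the shift along the tool's x, y, z in m, a list of three; "twist": the turn, a rotation vector about the tool's x, y, z in rad, a list of three. A call has exactly 10 rows; each row is the pose to reach, as a shift and turn from the pose commanded when the call began, along the tool's axes at that moment; what a row does not reach only later rows make up. A row lasts 1/8 s, in which the tool goes at most 62.5 mm and 10.7 degrees, less where a joint would pass 70% of its speed; a pose out of reach is approached as far as the arm can. A call with a gripper value outside its range is refused whole. OPENING is the closure, from -1 (fully open) to 1 (shut), set as the call begins (- or left out, the last holds). The fingers move at their own pace and stop on an object; the grip force is fixed at half the most. Time passes only in rows, so rows that repeat a pose let the fingers close, or fill a call up. It gives the time, the measured TCP pose, the force, the opening and the grip force at its end, in the units of the state.
- bot.observe(): the state, without advancing time (a new reading comes with each control period).
- bot.grab_frame(name): name is "scene" or "side" or "wrist"; returns a dict with "frame" (400x640x3 uint8, red, green, blue), "vertical_fov" (degrees; the focal length in pixels is half the picture's height over the tangent of half this angle, whatever the lens; pixels are square), "cx", "cy" (the principal point, pixels), "view" (4x4, takes a point from world to camera coordinates). Camera axes: x right, y down, z forward; pixel columns grow to the right and rows downward; lengths in m; the calibration is good to about 2 mm. A picture is of the moment at which its call begins. There is no depth.
- bot.close_job(): hands the job in; it is judged then, once.
The state is a dict: "time_s": time; "joints": joint angles; "dq": joint speeds; "joint_efforts": joint torques, N m; "ee_pos": TCP position; "tcp_rot": TCP orientation; "wrist_force": force on the tool from outside, world axes, zero at the start; "ft_torque": the same for the moment, N m; "finger_gap": finger opening in m; "finger_force": force on a finger pad.
Only numpy, scipy, OpenCV 4.12 (cv2) and the standard library are available. Lean on these libraries where they do the work, as an engineer would, in place of code of your own. Each camera call takes 0.05 s, during which the arm holds its last target. There are 200 camera calls.

TASK

Press the release tab of the metal travel frame so that the button sample board pops up, then swing the board well up (to about the slope of the stand) by its wooden grip, pivoting on the edge that is hooked under the frame's lip, and draw it out of the frame. Stand it on the sloped wooden display stand, buttons outward and grip uppermost, squarely in the middle and resting fully down against the bottom lip. Leave the spool, tin, cup and jar where they are.

Things in the scene. Friction and masses are not known exactly. Their poses are not given: they have to be found in the camera images.
- case: Aluminium travel frame fixed to the table, 170 (x) by 130 mm (y), walls 22 mm high. Origin: centre of its underside; x runs from the lip end (-x) to the release tab end (+x), z up. The sample board lies in it, top face at 22 mm, its -x edge 6 mm under the overhanging lip (2 mm play; lip top at 29 mm), its +x edge held down by the tab's nose, above two spring pins that push it up.
- hook_edge (a point): Inner edge of the frame's lip, mid-width, at the height of the board's top face (69 mm to -x of the frame's origin, 22 mm up). The board swings about a line through it parallel to the frame's y axis, its +x end rising. Axes as case.
- tab_pad (a point): Centre of the top of the tab's press pad: dark steel plate 30 (x) by 36 mm (y), 4 mm thick, sticking out beyond the frame's +x end, top 18 mm above the table, free air below. Pressed down 6 mm or more here (2 to 5 N, springs back; stop at about 11 mm) it frees the board, whose +x end rises 15 mm in about 0.3 s and stays up, tilted about 0.11 rad, when the tab is let go.
- tab (a joint): Rocking angle of the release tab, rad: 0 at rest, grows as the pad is pressed down, 0.45 at the stop. The board is free above about 0.22.
- panel_grip (a point): Centre of the sample board's wooden grip: 14 (x) by 44 mm (y), standing 28 mm up from the board's face (this point is 14 mm above it). Axes: x along the board from its lower (hooked) edge to the grip end, z out of the buttoned face. Board: rigid grey plate 150 (x) by 110 (y) by 5 mm, 0.1 to 0.2 kg, flat white buttons 3 mm high; grip centre 127 mm from its lower edge, 23 mm from its upper.
- panel_foot (a point): Middle of the sample board's lower (hooked) edge, on its underside: 127 mm to -x and 19 mm below the grip's centre in the board's axes. Axes are the board's.
- easel_face: Sloped face of the fixed wooden stand: 150 mm wide (y) and 150 mm up the slope (x), inclined 26 degrees. Origin: middle of the corner between face and bottom lip, on the face, 26 mm above the table; x points up the slope, y across, z out of the face. The lip, at x < 0, is 8 mm thick, 16 mm high. The board goes on the face with panel_foot at this origin; it slides easily on the face.
- spool: Wooden thread spool, 34 mm wide, 42 mm high, between frame and stand; origin at its underside. Bystander.
- tin: Open round brass tin, 58 mm wide, 45 mm high, between frame and stand; origin at its underside. Bystander.
- cup: Paper-white cup, 72 mm wide, 85 mm high, on the left; origin at its underside. Bystander.
- jar: Lidded glass jar, 56 mm wide, 70 mm high, on the right; origin at its underside. Bystander.
Mind the look-alikes: they are no part of the job. What is shaped like the case but purple is not meant. Leave any pink look-alike of the part that bears panel_grip alone.

How it is judged:
On the way, in this order (a step that is already met when the one before it is completed fails the run):
1. the release tab is pressed in (value of joint tab above 0.15 rad), for 0.05 s.
2. the board is swung up by at least 0.3 rad with its lower edge still at the frame's lip (within 25 mm of it) (angle between panel_foot's own z axis and vertical above 0.3 rad and distance between panel_foot and hook_edge below 0.025 m), for 0.05 s.
At the end, for the whole second after the job is handed in: The board rests flat on the stand's sloped face, buttons outward and grip uppermost: the middle of its lower edge within 6 mm of the lip, within 20 mm of the middle of the stand, on the face (within 5 mm), square to it within 0.12 rad; the frame's tab has sprung back (x of panel_foot in the frame of easel_face between -0.004 and 0.006 m and y of panel_foot in the frame of easel_face between -0.02 and 0.02 m and z of panel_foot in the frame of easel_face between -0.004 and 0.005 m and x of panel_grip in the frame of easel_face above 0.11 m and z of panel_grip in the frame of easel_face between 0.012 and 0.026 m and angle between the x axis of panel_foot and the x axis of easel_face, either way round below 0.12 rad and value of joint tab below 0.08 rad); the robot touches nothing.
It fails at once if the spool, tin, cup or jar is shifted by more than 30 mm (distance of any of spool, tin, cup, jar from where it was at the start of the episode above 0.03 m).
It also fails if it takes over 61 s, if anything falls off the work surface, if the arm or the gripper's body presses on something with over 40 N, if the wrist force passes 120 N, or if a joint passes its speed limit or range.

## Working session

There is one attempt and no reset: what is moved stays moved. The work goes in short steps, Python scripts to look and compute and a shell command to move; the robot and the scene stay as the last step left them, time stands still between calls to the robot, and variables do not carry over. Pictures are saved under pics/ and viewed, at most 10 in all, crops included, and the job is handed in when it is done.

```bash
mkdir -p pics
python3 - <<'E'
from bench import bot
import cv2,pickle
for n in ["scene","side"]:
    f=bot.grab_frame(n); pickle.dump(f,open(f"{n}.pkl","wb"))
    cv2.imwrite(f"pics/{n}0.png",f["frame"][:,:,::-1])
    print(n,f["vertical_fov"],f["cx"],f["cy"],f["view"].round(4).tolist())
s=bot.observe();print(s)
E
```

```text
scene 43.1727259655939 322.3947943853168 199.01225042488306 [[-0.584, 0.8117, -0.0031, 0.2373], [0.4506, 0.321, -0.833, -0.1442], [-0.6752, -0.4879, -0.5533, 1.6522], [0.0, 0.0, 0.0, 1.0]]
side 48.22609436567592 317.59481730963023 201.42204278660103 [[-0.9226, -0.3856, -0.0083, 0.4185], [-0.2289, 0.5645, -0.793, 0.144], [0.3105, -0.7298, -0.6091, 1.1251], [0.0, 0.0, 0.0, 1.0]]
{'time_s': 0.1, 'joints': array([-1.40626346e+00,  3.81110731e-01,  1.29812120e+00, -1.28919184e-05,
        1.46363080e+00, -2.15302864e-01]), 'dq': array([ 1.10960935e-03, -2.61702638e-03, -2.19667510e-03, -3.63435731e-04,
        5.50321205e-04, -6.23695028e-05]), 'joint_efforts': array([ 5.43106114e-03, -4.38646817e+01, -2.24913025e+01,  7.14639458e-02,
        3.42143944e-02, -4.90764660e-05]), 'ee_pos': array([ 0.20387428, -0.51055243,  0.23823064]), 'tcp_rot': array([-3.08385844e+00, -5.92826711e-01, -3.04995564e-05]), 'wrist_force': array([0.07356651, 0.77934536, 0.62351966]), 'ft_torque': array([ 0.01324729,  0.01502071, -0.00183134]), 'finger_force': 0.0, 'finger_gap': 0.08826192092183431}
```

View pics/scene0.png

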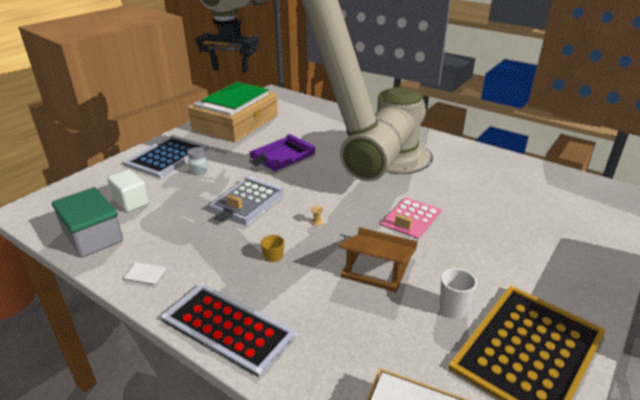

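View pics/side0.png

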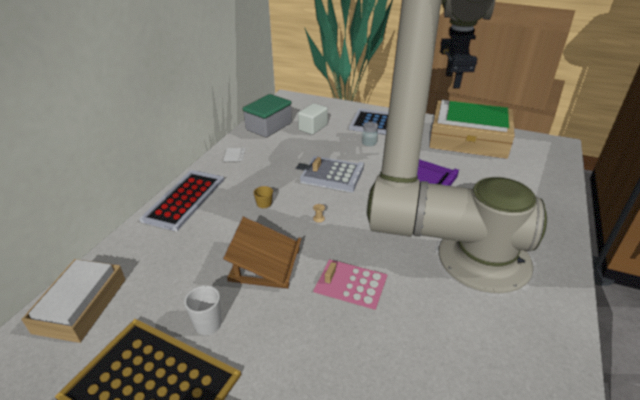

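Scene: frame at about (248,200), with its tab at (222,213) and stand at (378,258). Side: frame at (332,173), tab at (304,166) and stand at (262,252). I'll zoom on both objects in one composite picture.

```bash
cat > h.py <<'E'
import numpy as np,cv2,pickle
from scipy.spatial.transform import Rotation as R
def ray(f,u,v):
    F=200/np.tan(np.radians(f["vertical_fov"])/2); V=f["view"]
    d=V[:3,:3].T@np.array([(u-f["cx"])/F,(v-f["cy"])/F,1]); return -V[:3,:3].T@V[:3,3],d
def plane(f,u,v,z):
    o,d=ray(f,u,v); return o+d*(z-o[2])/d[2]
def tri(f,p,g,q):
    (a,d),(b,e)=ray(f,*p),ray(g,*q)
    t=np.linalg.lstsq(np.c_[d,-e],b-a,rcond=None)[0]
    return (a+d*t[0]+b+e*t[1])/2, np.linalg.norm(a+d*t[0]-b-e*t[1])
def proj(f,P):
    F=200/np.tan(np.radians(f["vertical_fov"])/2); c=f["view"][:3,:3]@P+f["view"][:3,3]
    return np.array([f["cx"]+F*c[0]/c[2],f["cy"]+F*c[1]/c[2]])
E
python3 - <<'E'
import pickle,cv2,numpy as np
def crop(n,x,y):
    f=pickle.load(open(n+".pkl","rb"))["frame"][:,:,::-1]
    c=cv2.resize(f[y:y+75,x:x+100],(400,300),interpolation=cv2.INTER_CUBIC)
    for i in range(0,100,10):
        cv2.putText(c,str(x+i),(i*4,8),0,.28,(0,0,255),1); c[::4,i*4]=(0,0,255)
    for j in range(0,75,10):
        cv2.putText(c,str(y+j),(0,j*4+8),0,.28,(0,0,255),1); c[j*4,::4]=(0,0,255)
    return c
A=np.vstack([np.hstack([crop("scene",200,160),crop("side",290,140)]),np.hstack([crop("scene",330,220),crop("side",215,215)])])
cv2.imwrite("pics/comp.png",A)
E
```

```text
(no output)
```

View pics/comp.png

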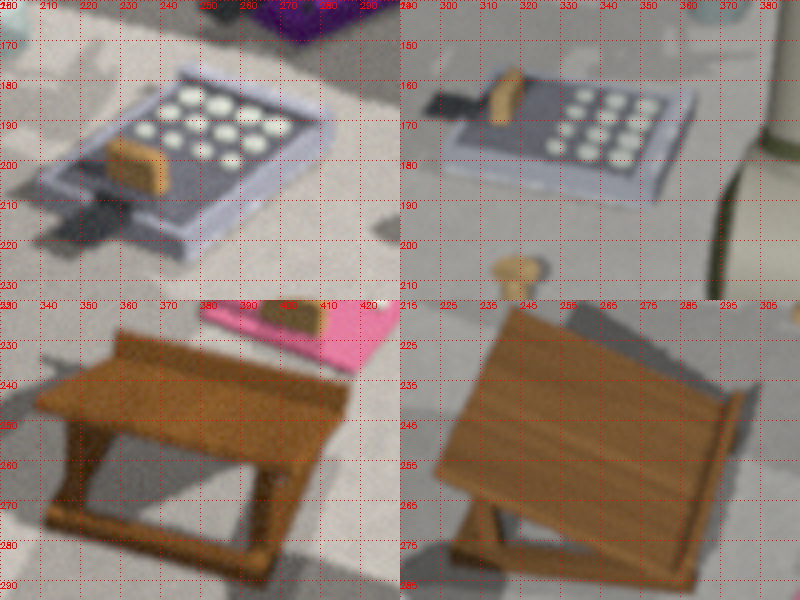

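Scene: frame top corners are about (210,205), (247,219), (283,189), (246,176). Side: (300,176), (353,190), (363,163), (312,158). The stand's upper edge in scene runs (339,247)–(405,262). In side it runs (243,217)–(224,259), with the lip on the right at (298,238)–(285,286).

Run:
```python
from h import *
np.set_printoptions(precision=4,suppress=True)
s=pickle.load(open("scene.pkl","rb"));d=pickle.load(open("side.pkl","rb"))
def show(n,p,q,z):
    t,e=tri(s,p,d,q); print(n,"tri",t,round(e,4),"sc",plane(s,*p,z)[:2],"sd",plane(d,*q,z)[:2])
show("fr tab+y",(247,219.5),(301,176),.022)
show("fr tab-y",(210,204.5),(313,157.5),.022)
show("fr lip-y",(246,176),(363.5,162.5),.029)
show("fr lip+y",(282.5,188.5),(354,184),.029)
show("grip top mid",(235,198),(318.5,159),.05)
show("grip ctr",(234,201.5),(316.5,164),.036)
show("pad tip mid",(215.5,217),(296,166),.018)
show("st up-y",(339.5,246.5),(243.5,217),.0918)
show("st up+y",(405.5,262),(224,258.5),.0918)
show("lip in-y",(359.5,228),(298,239),.0404)
show("lip in+y",(417,241.5),(282,284),.0404)
for n,rg in [("spool",[((317,223),(319,222))]),("tin",[((272,259),(263,207))]),("jar",[((198,173),(370,144))])]:
    for p,q in rg: show(n,p,q,0)
```

```text
fr tab+y tri [ 0.5648 -0.1307  0.0211] 0.0062 sc [ 0.5684 -0.1254] sd [ 0.5654 -0.1345]
fr tab-y tri [ 0.5754 -0.2543  0.02  ] 0.0042 sc [ 0.5755 -0.2551] sd [ 0.5733 -0.2477]
fr lip-y tri [ 0.409  -0.2772  0.0238] 0.0009 sc [ 0.4157 -0.2701] sd [ 0.4069 -0.2701]
fr lip+y tri [ 0.3977 -0.1479  0.0241] 0.0056 sc [ 0.4065 -0.1388] sd [ 0.3963 -0.146 ]
grip top mid tri [ 0.5352 -0.1997  0.0479] 0.0094 sc [ 0.5418 -0.1902] sd [ 0.5356 -0.2048]
grip ctr tri [ 0.5398 -0.198   0.0345] 0.0002 sc [ 0.5413 -0.1964] sd [ 0.5388 -0.1957]
pad tip mid tri [ 0.6092 -0.1964  0.0177] 0.012 sc [ 0.6045 -0.2049] sd [ 0.6064 -0.1858]
st up-y tri [0.5839 0.1737 0.0848] 0.004 sc [0.5928 0.1809] sd [0.5795 0.178 ]
st up+y tri [0.5487 0.32   0.0871] 0.0024 sc [0.5547 0.3236] sd [0.5458 0.3223]
lip in-y tri [0.4466 0.1439 0.0359] 0.0025 sc [0.4507 0.1454] sd [0.4442 0.15  ]
lip in+y tri [0.417  0.2906 0.037 ] 0.0114 sc [0.4163 0.2861] sd [0.4148 0.3005]
spool tri [ 0.4437  0.0107 -0.0088] 0.0056 sc [0.4509 0.0144] sd [0.4391 0.0245]
tin tri [ 0.6244  0.007  -0.0112] 0.0056 sc [0.6321 0.0126] sd [0.6158 0.0234]
jar tri [ 0.4408 -0.4557 -0.0115] 0.0016 sc [ 0.4542 -0.4384] sd [ 0.4358 -0.438 ]
```

```bash
cat >> h.py <<'E'
np.set_printoptions(precision=4,suppress=True)
def tool(psi,tilt=0):
    """tool y along heading psi, raised by tilt; tool z opposite to the tilted normal"""
    y=np.array([np.cos(psi)*np.cos(tilt),np.sin(psi)*np.cos(tilt),np.sin(tilt)])
    n=np.array([-np.cos(psi)*np.sin(tilt),-np.sin(psi)*np.sin(tilt),np.cos(tilt)])
    return np.c_[np.cross(y,-n),y,-n]
def go(pos,Rt,st=None):
    from bench import bot
    s=st or bot.observe(); R0=R.from_rotvec(s["tcp_rot"]).as_matrix()
    dp=R0.T@(np.array(pos)-s["ee_pos"]); tw=R.from_matrix(R0.T@Rt).as_rotvec()
    print("t",s["time_s"],"pos",s["ee_pos"],"dp",dp,"twist",tw,"F",s["wrist_force"],"gap",s["finger_gap"])
E
python3 - <<'E'
from h import *
go([.591,-.192,.2],tool(.08-np.pi/2))
E
```

```text
t 0.1 pos [ 0.2039 -0.5106  0.2382] dp [ 0.4776 -0.1523  0.0385] twist [-0.0013 -0.0001  0.2998] F [0.0736 0.7793 0.6235] gap 0.08826192092183431
```

```bash
python3 -m inch '[{"dp":[0.05,-0.015,0.004],"twist":[0,0,0.03]},{"dp":[0.10,-0.032,0.008],"twist":[0,0,0.06]},{"dp":[0.155,-0.05,0.012],"twist":[0,0,0.09]},{"dp":[0.21,-0.067,0.016],"twist":[0,0,0.13]},{"dp":[0.265,-0.085,0.02],"twist":[0,0,0.17]},{"dp":[0.32,-0.102,0.025],"twist":[0,0,0.2]},{"dp":[0.375,-0.12,0.03],"twist":[0,0,0.24]},{"dp":[0.43,-0.137,0.034],"twist":[0,0,0.27]},{"dp":[0.478,-0.152,0.038],"twist":[0,0,0.3]},{"dp":[0.478,-0.152,0.038],"twist":[0,0,0.3]}]' 1
python3 - <<'E'
from h import *
from bench import bot
f=bot.grab_frame("wrist");pickle.dump(f,open("w1.pkl","wb"));cv2.imwrite("pics/w1.png",f["frame"][:,:,::-1])
go([.591,-.192,.2],tool(.08-np.pi/2))
E
```

```text
time_s: 1.35
ee_pos: [0.593, -0.1899, 0.1995]
tcp_rot: [-3.138, -0.131, 0.002]
wrist_force: [-0.3, 0.5, 0.0]
finger_gap: 0.0004
finger_force: 0.0
t 1.4 pos [ 0.5919 -0.1913  0.1999] dp [-0.001   0.0006 -0.0001] twist [-0.0007  0.0013  0.0023] F [ 0.4467  0.5513 -1.1184] gap 0.0002487533880580193
```

View pics/w1.png

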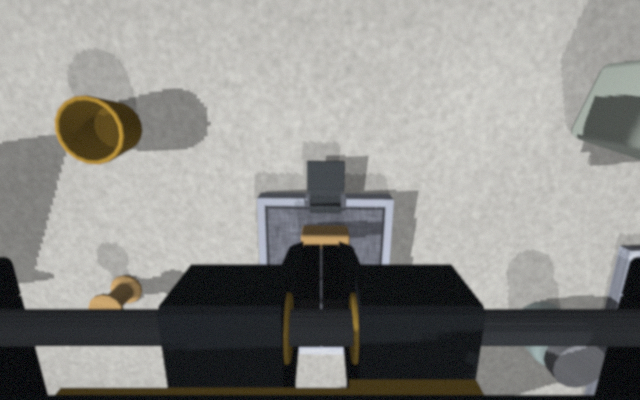

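Wrist view: pad far edge at (307–345,161), frame end wall at (258,194)–(393,194), grip top far edge at (303–348,226). I convert those to positions.

Run:
```python
from h import *
w=pickle.load(open("w1.pkl","rb"))
for n,u,v,z in [("padfar-L",307.5,160.5,.018),("padfar-R",344.5,160.5,.018),("endL",258.5,194.5,.022),("endR",393,194.5,.022),("gripL",303,226,.05),("gripR",349,226,.05)]:
    print(n,plane(w,u,v,z))
go([.590,-.192,.03],tool(.08-np.pi/2))
```

```text
padfar-L [ 0.6071 -0.1761  0.018 ]
padfar-R [ 0.6101 -0.2105  0.018 ]
endL [ 0.5715 -0.1324  0.022 ]
endR [ 0.5823 -0.2593  0.022 ]
gripL [ 0.554  -0.1772  0.05  ]
gripR [ 0.5574 -0.2179  0.05  ]
t 1.4 pos [ 0.5919 -0.1913  0.1999] dp [-0.0017  0.0006  0.1699] twist [-0.0007  0.0013  0.0023] F [ 0.4467  0.5513 -1.1184] gap 0.0002487533880580193
```

```bash
python3 -m inch '[{"dp":[0.001,0.003,0.05],"twist":[0,0,0]},{"dp":[0.001,0.003,0.1],"twist":[0,0,0]},{"dp":[0.001,0.003,0.14],"twist":[0,0,0]},{"dp":[0.001,0.003,0.165],"twist":[0,0,0]},{"dp":[0.001,0.003,0.176],"twist":[0,0,0]},{"dp":[0.001,0.003,0.182],"twist":[0,0,0]},{"dp":[0.001,0.003,0.186],"twist":[0,0,0]},{"dp":[0.001,0.003,0.19],"twist":[0,0,0]},{"dp":[0.001,0.003,0.191],"twist":[0,0,0]},{"dp":[0.001,0.003,0.191],"twist":[0,0,0]}]'
python3 - <<'E'
from h import *
from bench import bot
f=bot.grab_frame("side");pickle.dump(f,open("s2.pkl","wb"))
g=bot.grab_frame("scene")
a=cv2.resize(f["frame"][130:210,280:380,::-1],(400,320),interpolation=2);b=cv2.resize(g["frame"][150:230,195:295,::-1],(400,320),interpolation=2)
cv2.imwrite("pics/p2.png",np.hstack([a,b]))
go([.548,-.199,.14],tool(.085))
E
```

```text
time_s: 2.65
ee_pos: [0.5934, -0.1956, 0.0103]
tcp_rot: [3.138, 0.125, 0.003]
wrist_force: [4.7, -1.8, 3.4]
finger_gap: 0.0005
finger_force: 2.3
t 2.75 pos [ 0.5932 -0.1955  0.0101] dp [-0.0452 -0.     -0.1299] twist [ 0.0015 -0.0003 -1.576 ] F [ 5.0561 -0.1672  3.3345] gap 0.0002596604848530095
```

View pics/p2.png

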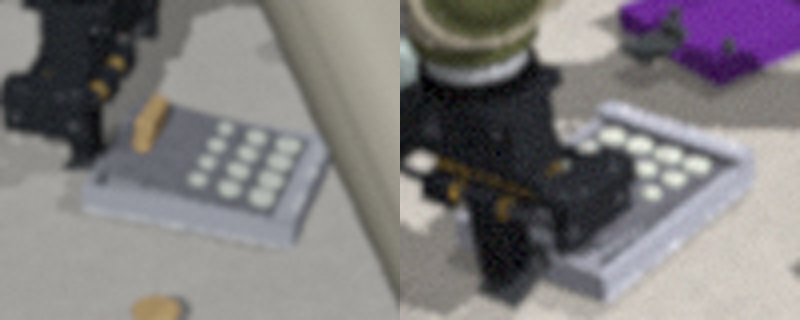

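The side crop shows the board's grip end risen past the frame's end wall. I back off upward, turn the gripper a quarter and open it above the grip.

```bash
python3 -m inch '[{"dp":[0.004,0,-0.05],"twist":[0,0,0]},{"dp":[0.002,0,-0.1],"twist":[0,0,-0.18]},{"dp":[0,0,-0.13],"twist":[0,0,-0.36]},{"dp":[-0.01,0,-0.13],"twist":[0,0,-0.54]},{"dp":[-0.02,0,-0.13],"twist":[0,0,-0.72]},{"dp":[-0.03,0,-0.13],"twist":[0,0,-0.9]},{"dp":[-0.04,0,-0.13],"twist":[0,0,-1.08]},{"dp":[-0.045,0,-0.13],"twist":[0,0,-1.26]},{"dp":[-0.045,0,-0.13],"twist":[0,0,-1.43]},{"dp":[-0.045,0,-0.13],"twist":[0,0,-1.576]}]' -1
python3 - <<'E'
from h import *
from bench import bot
fs=[bot.grab_frame(n) for n in("wrist","side","scene")];pickle.dump(fs,open("f3.pkl","wb"))
f,s,g=fs
a=cv2.resize(s["frame"][130:210,280:380,::-1],(400,320),interpolation=2);b=cv2.resize(g["frame"][160:240,195:295,::-1],(400,320),interpolation=2)
w=cv2.resize(f["frame"][:,:,::-1],(448,280));c=np.zeros((280,800,3),np.uint8);c[:,:448]=w
cv2.imwrite("pics/p3.png",np.vstack([c,np.hstack([a,b])]))
go([.548,-.199,.14],tool(.085))
E
```

```text
time_s: 4.0
ee_pos: [0.5466, -0.1983, 0.1388]
tcp_rot: [-2.116, -2.316, 0.002]
wrist_force: [-0.6, -0.4, 0.8]
finger_gap: 0.088
finger_force: 0.0
t 4.15 pos [ 0.547  -0.1985  0.1391] dp [-0.0006  0.001  -0.0009] twist [-0.0025 -0.0015 -0.0025] F [-0.0789  0.4136 -0.6397] gap 0.08849089424851504
```

View pics/p3.png

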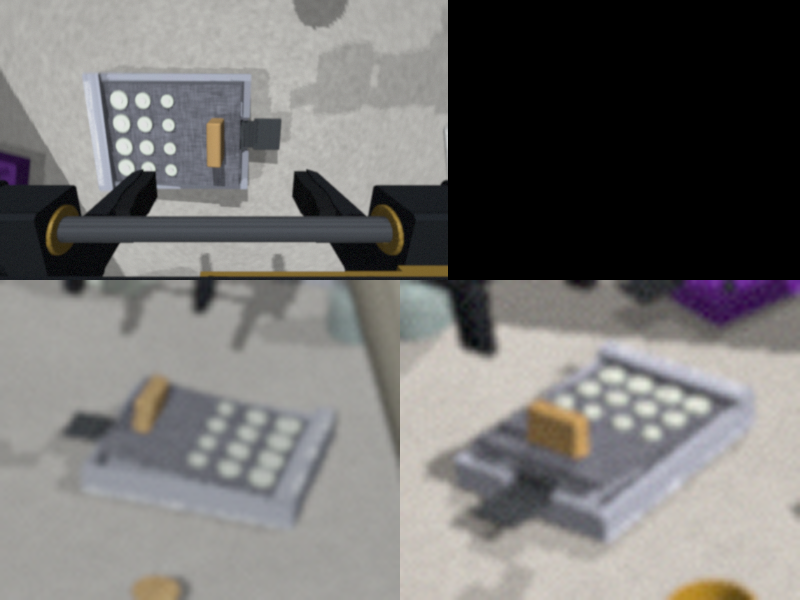

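The wrist picture shows the board popped up and the grip at about (215,143) in the scaled crop, i.e. (307,204) full size. I find it by its orange mask.

Run:
```python
from h import *
w,s,g=pickle.load(open("f3.pkl","rb"))
def mask(f,x0,y0,x1,y1):
    h=cv2.cvtColor(f["frame"],cv2.COLOR_RGB2HSV);m=cv2.inRange(h,(8,90,60),(25,255,255));k=np.zeros_like(m);k[y0:y1,x0:x1]=m[y0:y1,x0:x1]
    n,l,st,c=cv2.connectedComponentsWithStats(k);i=1+st[1:,4].argmax();return (l==i).astype(np.uint8),st[i],c[i]
mw,a,cw=mask(w,270,140,350,260);ms,b,cs=mask(s,305,145,330,175);mg,c,cg=mask(g,220,185,250,210)
print(a,cw,b,cs,c,cg)
r=cv2.minAreaRect(np.argwhere(mw)[:,::-1].astype(np.float32));print(r)
for p in cv2.boxPoints(r): print(p,plane(w,*p,.063))
print("camera",-w["view"][:3,:3].T@w["view"][:3,3])
print("w-s",tri(w,cw,s,cs),"w-g",tri(w,cw,g,cg),"s-g",tri(s,cs,g,cg))
# frame wall top edges in wrist full-size (scaled /0.7)
for n,u,v,z in [("end far",250,75,.022),("lip far in",107,74,.029),("end near",248,188,.022),("wallfar-L",105,78,.022)]:
    print(n,plane(w,u/.7,v/.7,z))
```

```text
[ 295  169   25   70 1540] [306.9942 203.4208] [314 155   8  12  57] [317.0877 160.5789] [227 190  15  14 150] [234.0867 196.82  ]
((306.9999694824219, 203.49996948242188), (68.99998474121094, 23.999996185302734), 90.0)
[295. 169.] [ 0.528  -0.1716  0.063 ]
[319. 169.] [ 0.5432 -0.1702  0.063 ]
[319. 238.] [ 0.5475 -0.2172  0.063 ]
[295. 238.] [ 0.5314 -0.2187  0.063 ]
camera [ 0.541  -0.1262  0.285 ]
w-s (array([ 0.5375, -0.1983,  0.0476]), np.float64(0.0005301646011406397)) w-g (array([ 0.5373, -0.1982,  0.0483]), np.float64(3.850874748926839e-05)) s-g (array([ 0.5375, -0.1979,  0.0481]), np.float64(0.0006659522302238523))
end far [ 0.5669 -0.1309  0.022 ]
lip far in [ 0.4238 -0.1429  0.029 ]
end near [ 0.5799 -0.2582  0.022 ]
wallfar-L [ 0.4183 -0.1476  0.022 ]
```

Run:
```python
from h import *
go([.5385,-.198,.039],tool(.09,.11))
```

```text
t 4.15 pos [ 0.547  -0.1985  0.1391] dp [ 0.001  -0.0082  0.1001] twist [-0.1125 -0.0011 -0.0076] F [-0.0789  0.4136 -0.6397] gap 0.08849089424851504
```

```bash
python3 -m inch '[{"dp":[0.001,-0.008,0.02],"twist":[-0.11,0,-0.007]},{"dp":[0.001,-0.008,0.04],"twist":[-0.11,0,-0.007]},{"dp":[0.001,-0.008,0.06],"twist":[-0.11,0,-0.007]},{"dp":[0.001,-0.008,0.075],"twist":[-0.11,0,-0.007]},{"dp":[0.001,-0.008,0.085],"twist":[-0.11,0,-0.007]},{"dp":[0.001,-0.008,0.093],"twist":[-0.11,0,-0.007]},{"dp":[0.001,-0.008,0.098],"twist":[-0.11,0,-0.007]},{"dp":[0.001,-0.008,0.1],"twist":[-0.11,0,-0.007]},{"dp":[0.001,-0.008,0.1],"twist":[-0.11,0,-0.007]},{"dp":[0.001,-0.008,0.1],"twist":[-0.11,0,-0.007]}]'
python3 -m inch '[{"dp":[0,0,0],"twist":[0,0,0]},{"dp":[0,0,0],"twist":[0,0,0]},{"dp":[0,0,0],"twist":[0,0,0]},{"dp":[0,0,0],"twist":[0,0,0]},{"dp":[0,0,0],"twist":[0,0,0]},{"dp":[0,0,0],"twist":[0,0,0]},{"dp":[0,0,0],"twist":[0,0,0]},{"dp":[0,0,0],"twist":[0,0,0]},{"dp":[0,0,0],"twist":[0,0,0]},{"dp":[0,0,0],"twist":[0,0,0]}]' 1
python3 - <<'E'
from h import *
go([.5385,-.198,.039],tool(.09,.11))
E
```

```text
time_s: 5.4
ee_pos: [0.5399, -0.1987, 0.04]
tcp_rot: [2.065, 2.264, 0.124]
wrist_force: [-1.3, -0.1, 0.6]
finger_gap: 0.0879
finger_force: 0.0
time_s: 6.65
ee_pos: [0.5398, -0.1986, 0.0397]
tcp_rot: [2.065, 2.264, 0.124]
wrist_force: [-1.2, -0.2, -1.1]
finger_gap: 0.0138
finger_force: 30.0
t 6.65 pos [ 0.5398 -0.1986  0.0397] dp [ 0.0007 -0.0013  0.0006] twist [-0.0001  0.0001  0.002 ] F [-1.2422 -0.2032 -1.0928] gap 0.013765663436683576
```

```bash
python3 -m inch '[{"dp":[0,-0.0005,-0.0073],"twist":[-0.06,0,0]},{"dp":[0,-0.0014,-0.0145],"twist":[-0.12,0,0]},{"dp":[0,-0.002,-0.018],"twist":[-0.15,0,0]},{"dp":[0,-0.0028,-0.0217],"twist":[-0.18,0,0]},{"dp":[0,-0.0045,-0.0288],"twist":[-0.24,0,0]},{"dp":[0,-0.0056,-0.0322],"twist":[-0.27,0,0]},{"dp":[0,-0.0067,-0.0357],"twist":[-0.30,0,0]},{"dp":[0,-0.0084,-0.0403],"twist":[-0.34,0,0]},{"dp":[0,-0.0084,-0.0403],"twist":[-0.34,0,0]},{"dp":[0,-0.0084,-0.0403],"twist":[-0.34,0,0]}]'
python3 - <<'E'
from h import *
from bench import bot
fs=[bot.grab_frame(n) for n in("side","scene")];pickle.dump(fs,open("f4.pkl","wb"))
s,g=fs
a=cv2.resize(s["frame"][130:210,280:380,::-1],(400,320),interpolation=2);b=cv2.resize(g["frame"][150:230,195:295,::-1],(400,320),interpolation=2)
cv2.imwrite("pics/p4.png",np.hstack([a,b]))
go([.5385,-.198,.039],tool(.09,.45))
print(bot.observe()["ft_torque"])
E
```

```text
time_s: 7.9
ee_pos: [0.5272, -0.1998, 0.0788]
tcp_rot: [1.887, 2.069, 0.472]
wrist_force: [0.5, -0.1, -3.0]
finger_gap: 0.0136
finger_force: 30.0
t 8.0 pos [ 0.5273 -0.1997  0.0788] dp [ 0.0007 -0.0071  0.0408] twist [-0.0004 -0.0006  0.0022] F [ 0.4089 -0.2032 -1.5072] gap 0.013801861911339157
[-0.0977  0.184   0.023 ]
```

View pics/p4.png

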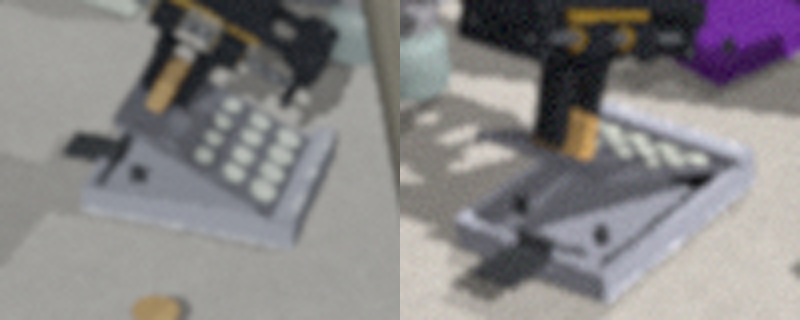

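The board is swung up with its edge still under the lip, and the forces are low. Now I draw it out along its own plane and lift.

```bash
python3 -m inch '[{"dp":[0,0.008,0],"twist":[0,0,0]},{"dp":[0,0.016,0],"twist":[0,0,0]},{"dp":[0,0.024,0],"twist":[0,0,0]},{"dp":[0,0.032,0],"twist":[0,0,0]},{"dp":[0,0.04,-0.02],"twist":[0,0,0]},{"dp":[0,0.05,-0.045],"twist":[0,0,0]},{"dp":[0,0.06,-0.07],"twist":[0,0,0]},{"dp":[0,0.07,-0.095],"twist":[0,0,0]},{"dp":[0,0.075,-0.11],"twist":[0,0,0]},{"dp":[0,0.075,-0.11],"twist":[0,0,0]}]'
python3 - <<'E'
from h import *
from bench import bot
p=26*np.pi/180;T=tool(.235,p);ux,n=T[:,1],-T[:,2];O=np.array([.4375,.22,.026])
go(O+.1375*ux+.07*n,T)
print(bot.observe()["joints"])
E
```

```text
time_s: 9.25
ee_pos: [0.5471, -0.198, 0.2117]
tcp_rot: [1.885, 2.067, 0.473]
wrist_force: [0.1, 0.4, -2.4]
finger_gap: 0.0138
finger_force: 30.0
t 9.25 pos [ 0.5471 -0.198   0.2117] dp [ 0.4397 -0.0078  0.0647] twist [-0.0024  0.0644 -0.1277] F [ 0.0665  0.4344 -2.399 ] gap 0.013845122291262784
[-0.6869  0.3163  1.5604  0.3801  0.9663 -0.95  ]
```

```bash
python3 -m inch '[{"dp":[0.04,0,0],"twist":[0,0.006,-0.012]},{"dp":[0.09,0,0],"twist":[0,0.013,-0.026]},{"dp":[0.14,-0.002,0],"twist":[0,0.02,-0.04]},{"dp":[0.19,-0.003,0],"twist":[0,0.028,-0.055]},{"dp":[0.24,-0.004,0],"twist":[0,0.035,-0.07]},{"dp":[0.29,-0.005,0],"twist":[0,0.042,-0.085]},{"dp":[0.34,-0.006,0],"twist":[0,0.05,-0.1]},{"dp":[0.39,-0.007,0],"twist":[0,0.057,-0.114]},{"dp":[0.43,-0.008,0.01],"twist":[-0.002,0.064,-0.128]},{"dp":[0.44,-0.008,0.02],"twist":[-0.002,0.064,-0.128]}]'
python3 - <<'E'
from h import *
from bench import bot
fs=[bot.grab_frame(n) for n in("wrist","side","scene")];pickle.dump(fs,open("f5.pkl","wb"))
f,s,g=fs
a=cv2.resize(s["frame"][180:300,190:320,::-1],(325,300),interpolation=2);b=cv2.resize(g["frame"][180:300,310:440,::-1],(325,300),interpolation=2)
w=cv2.resize(f["frame"][:,:,::-1],(475,297));c=np.zeros((600,800,3),np.uint8);c[:297,:475]=w;c[:300,475:]=a;c[300:,475:]=b
cv2.imwrite("pics/p5.png",c)
p=26*np.pi/180;T=tool(.235,p);ux,n=T[:,1],-T[:,2];O=np.array([.4375,.22,.026])
go(O+.1375*ux+.07*n,T)
E
```

```text
time_s: 10.5
ee_pos: [0.507, 0.2424, 0.1876]
tcp_rot: [1.744, 2.217, 0.509]
wrist_force: [0.4, -1.4, -1.0]
finger_gap: 0.014
finger_force: 30.0
t 10.65 pos [0.5076 0.24   0.1878] dp [-0.0032  0.0013  0.0435] twist [-0.0039 -0.0012 -0.0003] F [ 0.3413 -0.8839 -1.7104] gap 0.013811705664038637
```

View pics/p5.png

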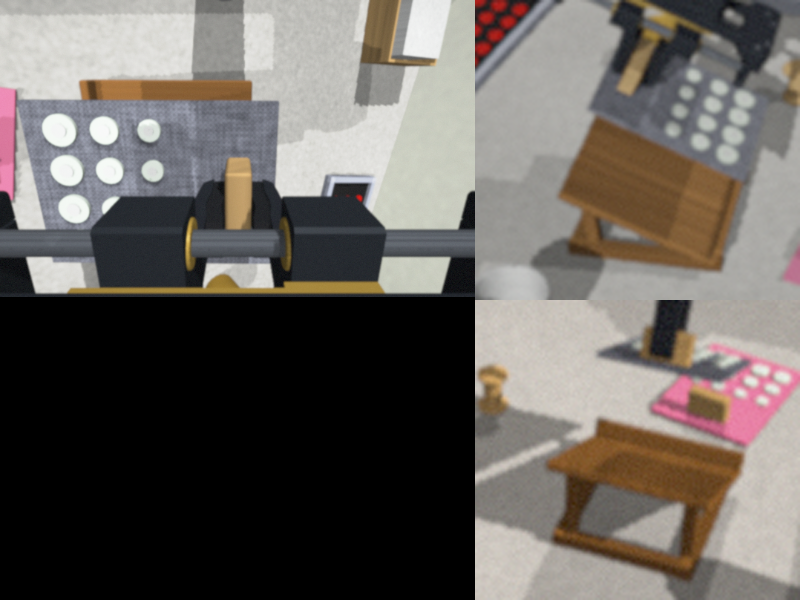

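The wrist view shows the stand's +y edge beyond the board, from the lip at about (108,109) to the upper corner at (338,109) full size. I check this against my stand estimate.

Run:
```python
from h import *
w,s,g=pickle.load(open("f5.pkl","rb"))
h=cv2.cvtColor(w["frame"],cv2.COLOR_RGB2HSV);m=cv2.inRange(h,(5,110,50),(22,255,255));k=np.zeros_like(m);k[90:160,90:360]=m[90:160,90:360]
ys,xs=np.nonzero(k);print("mask x",np.percentile(xs,[0.5,99.5]),[ (x,ys[xs==x].min()) for x in (112,120,135,180,250,320,335) if (xs==x).any()])
p=26*np.pi/180;T=tool(.235,p);uy,ux,n=T[:,0],T[:,1],-T[:,2];O=np.array([.4375,.22,.026])
c=[O+.15*ux+.075*uy,O+.016*n+.075*uy,O-.008*ux+.016*n+.075*uy,O+.075*uy]
for q in c: print(q,proj(w,q),proj(s,q),proj(g,q))
for q in [O+.15*ux-.075*uy,O+.016*n-.075*uy]: print(q,"-y",proj(s,q),proj(g,q))
# edge of face seen by wrist: points on face plane
def onface(u,v):
    o,d=ray(w,u,v);P=o+d*((O-o)@n)/(d@n);return [(P-O)@ux,(P-O)@uy]
for x in (150,180,250,320): print(x,onface(x,ys[xs==x].min()))
print(onface(338.5,118))
```

```text
mask x [110. 336.] [(112, np.int64(109)), (120, np.int64(109)), (135, np.int64(109)), (180, np.int64(108)), (250, np.int64(109)), (320, np.int64(109)), (335, np.int64(110))]
[0.5512 0.3243 0.0918] [340.1939 101.6882] [221.4861 258.4799] [406.6127 261.2516]
[0.4132 0.2913 0.0404] [115.0364 100.9304] [284.4201 281.3725] [419.5638 241.6319]
[0.4062 0.2896 0.0369] [102.9786 100.8753] [287.5887 282.7885] [420.1032 241.0509]
[0.42   0.2929 0.026 ] [127.7474 100.7169] [281.7696 285.3067] [418.2684 248.0424]
[0.5861 0.1785 0.0918] -y [241.1235 216.4935] [340.3068 244.5558]
[0.4481 0.1454 0.0404] -y [297.3268 237.4825] [360.0328 227.5086]
150 [np.float64(0.015089826624597286), np.float64(0.07008758776547504)]
180 [np.float64(0.03641258579469313), np.float64(0.070182655814752)]
250 [np.float64(0.08608753516671838), np.float64(0.06971680965679533)]
320 [np.float64(0.13577530683802144), np.float64(0.06993875971312244)]
[np.float64(0.14901126877328078), np.float64(0.06376938006505678)]
```

```bash
cat >> h.py <<'E'
P26=26*np.pi/180;TS=tool(.235,P26);UY,UX,NN=TS[:,0],TS[:,1],-TS[:,2];OS=np.array([.4384,.2161,.026])
E
python3 - <<'E'
from h import *
go(OS+.1345*UX+.0195*NN,TS)
E
```

```text
t 10.65 pos [0.5076 0.24   0.1878] dp [-0.0072 -0.0016  0.094 ] twist [-0.0039 -0.0012 -0.0003] F [ 0.3413 -0.8839 -1.7104] gap 0.013811705664038637
```

```bash
python3 -m inch '[{"dp":[-0.007,-0.0015,0.015],"twist":[-0.004,-0.001,0]},{"dp":[-0.007,-0.0015,0.03],"twist":[-0.004,-0.001,0]},{"dp":[-0.007,-0.0015,0.045],"twist":[-0.004,-0.001,0]},{"dp":[-0.007,-0.0015,0.06],"twist":[-0.004,-0.001,0]},{"dp":[-0.007,-0.0015,0.07],"twist":[-0.004,-0.001,0]},{"dp":[-0.007,-0.0015,0.08],"twist":[-0.004,-0.001,0]},{"dp":[-0.007,-0.0015,0.086],"twist":[-0.004,-0.001,0]},{"dp":[-0.007,-0.0015,0.091],"twist":[-0.004,-0.001,0]},{"dp":[-0.007,-0.0015,0.094],"twist":[-0.004,-0.001,0]},{"dp":[-0.007,-0.0015,0.094],"twist":[-0.004,-0.001,0]}]'
python3 - <<'E'
from h import *
from bench import bot
fs=[bot.grab_frame(n) for n in("wrist","side","scene")];pickle.dump(fs,open("f6.pkl","wb"))
f,s,g=fs
a=cv2.resize(s["frame"][180:300,190:320,::-1],(325,300),interpolation=2);b=cv2.resize(g["frame"][180:300,310:440,::-1],(325,300),interpolation=2)
w=cv2.resize(f["frame"][:,:,::-1],(475,297));c=np.zeros((600,800,3),np.uint8);c[:297,:475]=w;c[:300,475:]=a;c[300:,475:]=b
cv2.imwrite("pics/p6.png",c)
go(OS+.1275*UX+.0095*NN,TS)
E
```

```text
time_s: 11.9
ee_pos: [0.548, 0.243, 0.1037]
tcp_rot: [1.744, 2.209, 0.513]
wrist_force: [0.2, 0.2, -2.0]
finger_gap: 0.0139
finger_force: 30.0
t 12.05 pos [0.548  0.243  0.1039] dp [-0.0006 -0.0081  0.011 ] twist [ 0.0027 -0.0003 -0.0005] F [ 0.5654 -0.2375 -2.2156] gap 0.013566520663329367
```

View pics/p6.png

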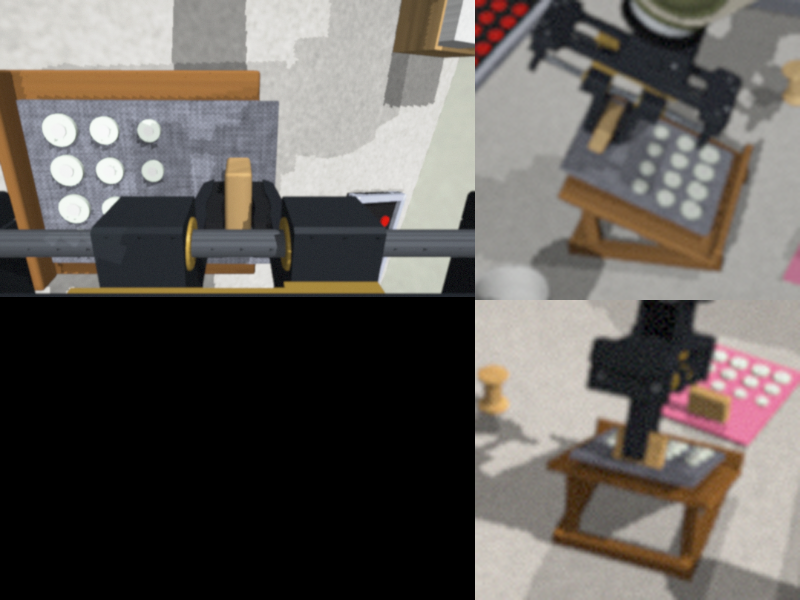

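The wrist view shows the board hovering over the face. Both stand sides are visible, at rows 71 and 272 scaled, with the lip on the left. I check the centring from them.

Run:
```python
from h import *
w,s,g=pickle.load(open("f6.pkl","rb"));k=640/475
def on(u,v,hgt):
    o,d=ray(w,u*k,v*k);Q=OS+hgt*NN;P=o+d*((Q-o)@NN)/(d@NN);return ((P-OS)@UX).round(4),((P-OS)@UY).round(4)
for n,u,v,h_ in [("up +y",260,71.5,0),("edge+y",60,70.5,0),("edge -y",240,273,0),("lip top inner a",18,110,.016),("lip top inner b",44,260,.016),
  ("board lower+y",18,100.5,.0155),("board upper+y",279,100.5,.0155),("board -y",210,263,.0155)]: print(n,on(u,v,h_))
```

```text
up +y (np.float64(0.1493), np.float64(0.0733))
edge+y (np.float64(0.0283), np.float64(0.0737))
edge -y (np.float64(0.1378), np.float64(-0.0745))
lip top inner a (np.float64(0.0107), np.float64(0.052))
lip top inner b (np.float64(0.0047), np.float64(-0.0496))
board lower+y (np.float64(0.0116), np.float64(0.0573))
board upper+y (np.float64(0.1592), np.float64(0.0575))
board -y (np.float64(0.117), np.float64(-0.0524))
```

```bash
python3 -m inch '[{"dp":[-0.002,0,0.002],"twist":[0.002,0,0]},{"dp":[-0.002,0,0.004],"twist":[0.002,0,0]},{"dp":[-0.002,0,0.006],"twist":[0.002,0,0]},{"dp":[-0.002,0,0.007],"twist":[0.002,0,0]},{"dp":[-0.002,0,0.008],"twist":[0.002,0,0]},{"dp":[-0.002,0,0.009],"twist":[0.002,0,0]},{"dp":[-0.002,0,0.0095],"twist":[0.002,0,0]},{"dp":[-0.002,0,0.01],"twist":[0.002,0,0]},{"dp":[-0.002,0,0.01],"twist":[0.002,0,0]},{"dp":[-0.002,0,0.01],"twist":[0.002,0,0]}]'
python3 - <<'E'
from h import *
go(OS+.1275*UX+.0095*NN,TS)
E
```

```text
time_s: 13.3
ee_pos: [0.5527, 0.242, 0.0949]
tcp_rot: [1.745, 2.211, 0.511]
wrist_force: [-2.9, -0.3, 2.8]
finger_gap: 0.0141
finger_force: 30.0
t 13.3 pos [0.5527 0.242  0.0949] dp [ 0.0014 -0.008   0.0011] twist [ 0.0005 -0.0003 -0.0005] F [-2.921  -0.3102  2.7534] gap 0.014072408959383971
```

```bash
python3 -m inch '[{"dp":[0.001,-0.001,0],"twist":[0,0,0]},{"dp":[0.001,-0.002,0],"twist":[0,0,0]},{"dp":[0.001,-0.003,0],"twist":[0,0,0]},{"dp":[0.001,-0.004,0],"twist":[0,0,0]},{"dp":[0.001,-0.005,0],"twist":[0,0,0]},{"dp":[0.001,-0.006,0],"twist":[0,0,0]},{"dp":[0.001,-0.007,0],"twist":[0,0,0]},{"dp":[0.001,-0.0075,0],"twist":[0,0,0]},{"dp":[0.001,-0.008,0],"twist":[0,0,0]},{"dp":[0.001,-0.008,0],"twist":[0,0,0]}]'
python3 - <<'E'
from h import *
from bench import bot
go(OS+.1275*UX+.0095*NN,TS)
F=bot.observe()["wrist_force"];print("along",F@UX,"normal",F@NN)
E
```

```text
time_s: 14.55
ee_pos: [0.5457, 0.2415, 0.0916]
tcp_rot: [1.744, 2.21, 0.512]
wrist_force: [-1.7, 0.4, 6.4]
finger_gap: 0.0135
finger_force: 30.0
t 14.55 pos [0.5457 0.2415 0.0916] dp [ 0.0003 -0.0004  0.0011] twist [ 0.0014 -0.0004 -0.0006] F [-1.739   0.3519  6.4268] gap 0.013528845943949392
along 1.3709335373352147 normal 6.481862751385279
```

```bash
python3 -m inch '[{"dp":[0,-0.0005,0],"twist":[0,0,0]},{"dp":[0,-0.001,0],"twist":[0,0,0]},{"dp":[0,-0.0015,0],"twist":[0,0,0]},{"dp":[0,-0.002,0],"twist":[0,0,0]},{"dp":[0,-0.0025,0],"twist":[0,0,0]},{"dp":[0,-0.003,0],"twist":[0,0,0]},{"dp":[0,-0.003,0],"twist":[0,0,0]},{"dp":[0,-0.003,0],"twist":[0,0,0]},{"dp":[0,-0.003,0],"twist":[0,0,0]},{"dp":[0,-0.003,0],"twist":[0,0,0]}]'
python3 - <<'E'
from h import *
from bench import bot
go(OS+.1275*UX+.0095*NN,TS)
F=bot.observe()["wrist_force"];print("along",F@UX,"normal",F@NN)
E
```

```text
time_s: 15.8
ee_pos: [0.544, 0.2411, 0.0907]
tcp_rot: [1.743, 2.209, 0.515]
wrist_force: [3.8, 2.3, 5.5]
finger_gap: 0.0136
finger_force: 30.0
t 15.8 pos [0.544  0.2411 0.0907] dp [0.0003 0.0016 0.0011] twist [ 0.0036 -0.0004 -0.0007] F [3.8385 2.3163 5.5364] gap 0.013563796780458564
along 6.266938899087683 normal 3.1032173557839466
```

Along-slope force rose to 6 N, so the board is against the lip. I release and back straight out.

```bash
python3 -m inch '[{"dp":[0,0,0],"twist":[0,0,0]},{"dp":[0,0,0],"twist":[0,0,0]},{"dp":[0,0,0],"twist":[0,0,0]},{"dp":[0,0,0],"twist":[0,0,0]},{"dp":[0,0,0],"twist":[0,0,0]},{"dp":[0,0,-0.005],"twist":[0,0,0]},{"dp":[0,0,-0.015],"twist":[0,0,0]},{"dp":[0,0,-0.03],"twist":[0,0,0]},{"dp":[0,0,-0.05],"twist":[0,0,0]},{"dp":[0,0,-0.07],"twist":[0,0,0]}]' -0.2
python3 -m inch '[{"dp":[0,0,-0.03],"twist":[0,0,0]},{"dp":[0,0,-0.06],"twist":[0,0,0]},{"dp":[0,0,-0.08],"twist":[0,0,0]},{"dp":[0,0,-0.08],"twist":[0,0,0]},{"dp":[0,0,-0.08],"twist":[0,0,0]},{"dp":[0,0,-0.08],"twist":[0,0,0]},{"dp":[0,0,-0.08],"twist":[0,0,0]},{"dp":[0,0,-0.08],"twist":[0,0,0]},{"dp":[0,0,-0.08],"twist":[0,0,0]},{"dp":[0,0,-0.08],"twist":[0,0,0]}]'
python3 - <<'E'
from h import *
from bench import bot
fs=[bot.grab_frame(n) for n in("wrist","side","scene")];pickle.dump(fs,open("f7.pkl","wb"))
f,s,g=fs
a=cv2.resize(s["frame"][180:300,190:320,::-1],(325,300),interpolation=2);b=cv2.resize(g["frame"][180:300,310:440,::-1],(325,300),interpolation=2)
w=cv2.resize(f["frame"][:,:,::-1],(475,297));c=np.zeros((600,800,3),np.uint8);c[:297,:475]=w;c[:300,475:]=a;c[300:,475:]=b
d=cv2.resize(g["frame"][140:280,180:402,::-1],(475,300));c[300:,:475]=d
cv2.imwrite("pics/p7.png",c)
E
```

```text
time_s: 17.05
ee_pos: [0.5124, 0.2334, 0.1543]
tcp_rot: [1.744, 2.21, 0.512]
wrist_force: [-0.2, 0.1, -0.0]
finger_gap: 0.0532
finger_force: 0.0
time_s: 18.3
ee_pos: [0.4789, 0.2253, 0.2246]
tcp_rot: [1.745, 2.211, 0.511]
wrist_force: [0.3, -0.3, 0.3]
finger_gap: 0.0527
finger_force: 0.0
```

View pics/p7.png

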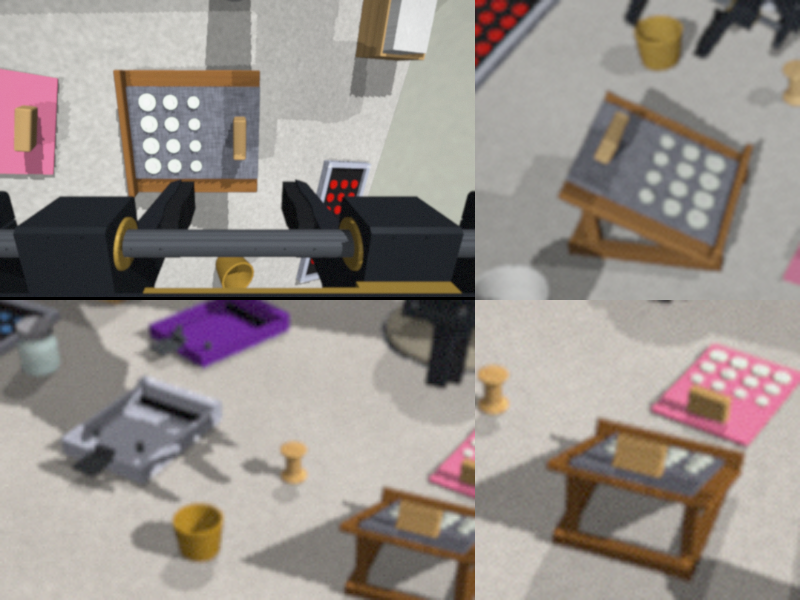

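The board lies flat and centred on the stand. Its lower edge is at the lip, its upper edge is flush with the stand's top edge, and the tab looks sprung back with the bystanders in place. I hand in.

```bash
python3 -c "
from bench import bot
print(bot.close_job())"
```

```text
the job is handed in; nothing more can be done
None
```

I handed the job in at about 18 s of the 61 s limit; no verdict came back, but the last pictures show the board flat, centred and down against the stand's lip, the tab sprung back, and the spool, tin and jar apparently where they were (the cup was not checked closely).

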